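# Load the laser engraver with leather bag tags and start it

## Robot

A 6-joint arm with a two-finger parallel gripper is mounted at the origin on the work surface. World frame = base frame: x ahead of the robot, y to its left, z up, the work surface at z = 0. Lengths are in m, angles in rad, forces in N, time in s.
With the tool pointing down it reaches from about 0.225 to 0.725 m from the base axis. Payload 3.1 kg.
Tool frame: the origin (TCP) lies midway between the tips of the shut fingers; the grasp point (between the pads) lies 19 mm behind it; z points along the fingers, y is the line along which they close (so a half turn about z gives the same grasp; the last joint's range is limited). The gripper opens to 85 mm and grips with 20 to 120 N. Pads are 22 mm wide; open, the fingers measure 114 mm over their backs; the gripper's body (76 mm by 85 mm) begins 54 mm behind the grasp point. The pads swing forward as they close: fully open they stand 13 mm farther back than shut.
Start: joints at [-1.232, 0.048, 0.099, 1.622, 0, 1.443], TCP at [0.236, -0.469, 0.231] pointing down, gripper open.
Joint ranges: [-2.91, 2.91], [-0.99, 1.94], [-1.21, 1.42], [-2.12, 2.29], [-1.49, 1.47], [-3.14, 3.14]. Speed limits (rad/s): [2.79, 2.79, 3.14, 3.14, 3.14, 3.14].

## Interface

Orientations are given as [roll, pitch, yaw] about the fixed x, y, z axes, in that order (R = Rz(yaw) Ry(pitch) Rx(roll)).
In Python, from station import ctrl gives the robot as it stands.
- The arm moves only by the tool arm_command, never from a script. Its argument "moves" is text: rows parted by semicolons, each of 5 numbers parted by spaces: the closure, from 0 (fully open) to 1 (shut), then the shift along the tool's x, y, z each as a share of 30 cm, from -1 to 1, then the turn about the tool's z as a share of 30 degrees, from -1 to 1. In form: fingers tx ty tz yaw; .... A call has 1 to 10 rows; each row is the pose to reach, as a shift and turn from the pose commanded when the call began, along the tool's axes at that moment; what a row does not reach only later rows make up. A row lasts 1/8 s, in which the tool goes at most 62.5 mm and 10.7 degrees, less where a joint would pass 70% of its speed; a pose out of reach is approached as far as the arm can. A call with a number of a shift or a turn outside -1 to 1 is refused whole. A call with a gripper value outside its range is refused whole. The fingers move at their own pace and stop on an object; "newtons" is the grip in N (left out, the last holds). Time passes only in rows, so rows that repeat a pose let the fingers close. It gives the time, the measured TCP pose, the force, the opening and the grip force at its end, in the units of the state.
- ctrl.observe(): the state, without advancing time (a new reading comes with each control period).
- ctrl.get_image(name): name is "scene" or "side" or "wrist"; returns a dict with "pixels" (400x640x3 uint8, blue, green, red), "fx", "fy", "cx", "cy" (pixels), "R" (3x3) and "t" (3): a world point X has camera coordinates R X + t. Camera axes: x right, y down, z forward; pixel columns grow to the right and rows downward; lengths in m; the calibration is good to about 2 mm. A picture is of the moment at which its call begins. There is no depth.
- ctrl.sign_off(): hands the job in; it is judged then, once.
Trained networks look in a picture, given as the dict that the camera call returned (one of the last four; its "shot" number tells which), for a name from the list of things; names that differ only in an ending like _2 or _b are one class to them, and where a whole thing is asked for, a point or a joint stands for the part that bears it (a point fixed in the world has none). Each returns a list of dicts, best first, with "p" (0 to 1); they miss things now and then, are a little off and sometimes report something else, mostly with a low value. They report only what shows in the picture. A call takes as long as a camera call. They do not tell look-alikes from the thing itself.
- ctrl.find_in(picture, label): "box" ([left, top, right, bottom] in pixels, round what is visible of it).
- ctrl.masks_of(picture, label): "region" (400x640 bool, what is visible of it) and "box" ([left, top, right, bottom] in pixels, round what is visible of it).
- ctrl.place_of(picture, label): "at" ([row, column] in pixels: a listed point, or the origin of a listed thing).
The state is a dict: "time": time; "joint_positions": joint angles; "qvel": joint speeds; "joint_torque": joint torques, N m; "tcp_pos": TCP position; "tcp_rot": TCP orientation; "ft_force": force on the tool from outside, world axes, zero at the start; "wrist_torque": the same for the moment, N m; "opening": finger opening in m; "grasp_force": force on a finger pad.
Only numpy, scipy, OpenCV 4.12 (cv2) and the standard library are available. Lean on these libraries where they do the work, as an engineer would, in place of code of your own. Each camera call takes 0.05 s, during which the arm holds its last target. There are 200 camera calls.

## Task

Engrave the bag tags: open the engraver's lid, lay every leather tag from the cutting mat flat inside a printed outline of its own on the bed, strap slot towards the hinge, and close the lid fully. Set the power dial to 7 (the line with the brass dot) and, only with the tags in place, the lid shut and the dial at 7, press the start button right down and let it go; leave the other things on the table where they are.

Things in the scene. Friction and masses are not known exactly. Their poses are not given: they have to be found in the camera images.
- engraver: Desktop laser engraver, fixed, 480 mm wide (y), 420 deep (x from -215 at its front by the robot to +205). Origin at table height under the bed's middle; x to the back, y left, z up; turned a few degrees. Control deck in front, 80 mm above the table: dial, start button, display, red emergency stop (fixed, 32 mm tall, x -167, y +185). Bay under the lid: bed 30 mm above the table, walls up to 80 mm.
- outline0 (a point): Centre, on the bed surface, of the rightmost of four alike printed outlines (black lines, 42 x 86 mm, long side along the engraver's x), at engraver x -35, y -156 mm. Any tag may go in any outline. The bay inside runs from x -110 to +80, y -230 to +230 mm.
- outline1 (a point): Second outline from the right, engraver x -35, y -52 mm (as outline0). Behind the outlines a gantry rail runs along y through the bay: engraver x +53 to +73 mm, 54 to 72 mm above the table.
- outline2 (a point): Third outline from the right, engraver x -35, y +52 mm (as outline0).
- outline3 (a point): Leftmost outline, engraver x -35, y +156 mm (as outline0). The laser head is parked behind and left of it: engraver x +36 to +72, y +190 to +226 mm, 30 to 76 mm above the table.
- tag0: Stiff stitched bag tag of brown sole leather, a rigid plate 80 mm (its x) x 36 mm (its y) x 8 mm, 20 to 45 g, flat on the green cutting mat left of the engraver (mat surface 3 mm above the table). Origin: centre of its underside, z up; strap slot near its +x end. All tags are alike; absent ones read None.
- tag1: Stiff stitched bag tag of brown sole leather, a rigid plate 80 mm (its x) x 36 mm (its y) x 8 mm, 20 to 45 g, flat on the green cutting mat left of the engraver (mat surface 3 mm above the table). Origin: centre of its underside, z up; strap slot near its +x end. All tags are alike; absent ones read None.
- tag2: Stiff stitched bag tag of brown sole leather, a rigid plate 80 mm (its x) x 36 mm (its y) x 8 mm, 20 to 45 g, flat on the green cutting mat left of the engraver (mat surface 3 mm above the table). Origin: centre of its underside, z up; strap slot near its +x end. All tags are alike; absent ones read None.
- tag3: Stiff stitched bag tag of brown sole leather, a rigid plate 80 mm (its x) x 36 mm (its y) x 8 mm, 20 to 45 g, flat on the green cutting mat left of the engraver (mat surface 3 mm above the table). Origin: centre of its underside, z up; strap slot near its +x end. All tags are alike; absent ones read None.
- tag0_slot (a point): Centre of the strap slot (dark slit 5 x 18 mm) on the top face of tag 0, 30 mm from its middle along its +x.
- tag1_slot (a point): Centre of the strap slot (dark slit 5 x 18 mm) on the top face of tag 1, 30 mm from its middle along its +x.
- tag2_slot (a point): Centre of the strap slot (dark slit 5 x 18 mm) on the top face of tag 2, 30 mm from its middle along its +x.
- tag3_slot (a point): Centre of the strap slot (dark slit 5 x 18 mm) on the top face of tag 3, 30 mm from its middle along its +x.
- lid (a joint): Lid of the bay: panel with grey frame and amber window, 476 x 208 x 8 mm, hinged at its rear edge (line along engraver y at x +85, 80.5 mm above the table). rad: 0 shut (flat), grows as its front edge rises, stop at 1.55, nearly upright. Starts shut. Stiff hinge: it stays at any angle; moving it takes 1 to 8 N at the bar.
- lid_bar (a point): Middle of the lid's grip bar: round steel, 12 mm thick, 110 mm long, along the engraver's y on two end posts, axis 46 mm above the lid's underside, gap under it 32 mm, 178 mm from the hinge line. It turns with the lid, and turns between the pads when held across from above (fingers closing along the engraver's x).
- dial (a joint): Power dial on the deck (engraver x -167, y -150 mm). rad, grows clockwise from above, 0 to 4.712, stays as left (0.04 N m). White scale: 11 lines, 0 to 10, 0.4712 rad apart, longer at 0, 5, 10. Line 0 is front left (135 degrees anticlockwise from engraver x), 5 towards the back, 10 front right. 7 is 3.299 rad, with a brass-coloured dot outside it. Starts from 0.3 to 1.7.
- dial_grip (a point): On the dial's axis, 36 mm above the deck, the height to grip. Grip: upright bar 54 mm long (along the pointer), 14 mm thick, top 43 mm above the deck, over a round skirt 60 mm across, 12 mm above the deck. The pointer is the white line on one half of the bar; the point's -x axis points along it.
- start (a joint): Round white start button, 32 mm across, in a steel collar 48 mm across and 12 mm high on the deck (engraver x -167, y -45 mm). m: 0 released, 0.006 fully pressed; springs back; fully down takes 5 N.
- start_top (a point): Centre of the start button's top face, 22 mm above the deck when released; moves with the button.
- spool: Bystander to leave alone: black thread spool, 40 mm across, 68 mm tall, standing. Origin at its underside.
- jar: Bystander to leave alone: white plastic jar, 52 mm across, 85 mm tall, standing. Origin at its underside.
- ruler: Bystander to leave alone: steel ruler, 200 x 32 x 4 mm, lying flat. Origin at its underside.
There are look-alikes about, which are no part of the job. What is shaped like the tag1 but grey is not meant.

How it is judged:
By the outcome, as a careful person would: the job done as asked, in the order asked, and still so for the second after the job is handed in, with the robot touching nothing.
Of tag0, tag1, tag2, tag3 only 2 to 4 are there at a start; the rules pass over those that are not, and their reading is None.
At some moment in a run one of tag0, tag1, tag2, tag3 may be knocked a few centimetres aside while the robot is not near it.
It also fails if it takes over 210 s, if anything falls off the work surface, if the arm or the gripper's body presses on something with over 40 N, if the wrist force passes 120 N, or if a joint passes its speed limit or range.

## Working session

There is one attempt and no reset: what is moved stays moved. The work goes in short steps, Python scripts to look and compute and a tool call to move; the robot and the scene stay as the last step left them, time stands still between calls to the robot, and variables do not carry over. Pictures are saved under pics/ and viewed, at most 15 in all, crops included, and the job is handed in when it is done.

Besides the shell and the picture viewer there is one more tool, called after ">>>" as name(argument=value, ...) on one line, values as JSON. arm_command: Moves the arm, as the interface text tells. Its arguments: {"type":"object","properties":{"moves":{"type":"string"},"newtons":{"type":"number"}},"required":["moves"]}

```bash
ls; mkdir -p pics; cat > h.py <<'E'
import numpy as np, cv2
from station import ctrl
from scipy.spatial.transform import Rotation as Ro
def ray(im,uv,z):
    R=np.array(im["R"]);t=np.array(im["t"])
    c=-R.T@t; d=R.T@np.array([(uv[0]-im["cx"])/im["fx"],(uv[1]-im["cy"])/im["fy"],1.])
    return (c+d*(z-c[2])/d[2])
def proj(im,X):
    c=np.array(im["R"])@np.array(X)+np.array(im["t"]); return np.array([im["fx"]*c[0]/c[2]+im["cx"],im["fy"]*c[1]/c[2]+im["cy"]])
def pose():
    s=ctrl.observe(); return s
E
python3 - <<'E'
from h import *
s=ctrl.observe(); print({k:np.round(v,3) for k,v in s.items()})
for n in ["scene","side"]:
    im=ctrl.get_image(n); cv2.imwrite(f"pics/{n}0.png",im["pixels"]); c=-np.array(im["R"]).T@np.array(im["t"]); print(n,c.round(3),im["fx"],np.array(im["R"]).round(2).tolist())
    for l in ["outline0","outline1","outline2","outline3","tag0","tag0_slot","lid_bar","dial_grip","start_top","spool","jar","ruler"]:
        print(l,[(np.round(d["at"]).tolist(),round(d["p"],2)) for d in ctrl.place_of(im,l)][:6])
E
```

```text
pics
{'time': np.float64(0.0), 'joint_positions': array([-1.232,  0.049,  0.098,  1.622, -0.   ,  1.443]), 'qvel': array([-0.001,  0.   , -0.002, -0.   , -0.002, -0.   ]), 'joint_torque': array([-0.0000e+00, -3.3877e+01,  3.2002e+01,  2.0000e-02, -0.0000e+00,
       -0.0000e+00]), 'tcp_pos': array([ 0.236, -0.468,  0.23 ]), 'tcp_rot': array([-3.139, -0.   ,  0.467]), 'ft_force': array([ 0.205,  0.083, -0.588]), 'wrist_torque': array([ 0.011, -0.042,  0.007]), 'grasp_force': np.float64(0.0), 'opening': np.float64(0.085)}
scene [ 1.366 -0.284  1.017] 460.18139843290066 [[0.27, 0.96, -0.02], [0.66, -0.2, -0.73], [-0.7, 0.18, -0.69]]
outline0 []
outline1 []
outline2 []
outline3 []
tag0 [([162.0, 395.0], 0.74), ([232.0, 421.0], 0.6), ([194.0, 441.0], 0.57)]
tag0_slot []
lid_bar [([208.0, 288.0], 0.69), ([197.0, 444.0], 0.18)]
dial_grip [([205.0, 229.0], 0.64)]
start_top [([263.0, 296.0], 0.52)]
spool [([267.0, 419.0], 0.73)]
jar [([273.0, 183.0], 0.74)]
ruler [([256.0, 456.0], 0.67)]
side [-0.093  0.965  1.066] 467.8191676129396 [[-0.89, -0.45, -0.0], [-0.29, 0.58, -0.76], [0.35, -0.68, -0.65]]
outline0 [([169.0, 338.0], 0.89), ([266.0, 239.0], 0.72), ([185.0, 326.0], 0.56)]
outline1 [([169.0, 338.0], 0.89), ([266.0, 239.0], 0.72), ([185.0, 326.0], 0.56)]
outline2 [([169.0, 338.0], 0.89), ([266.0, 239.0], 0.72), ([185.0, 326.0], 0.56)]
outline3 [([169.0, 338.0], 0.89), ([266.0, 239.0], 0.72), ([185.0, 326.0], 0.56)]
tag0 [([270.0, 248.0], 0.84), ([328.0, 342.0], 0.67), ([322.0, 266.0], 0.61)]
tag0_slot []
lid_bar [([174.0, 331.0], 0.86), ([320.0, 265.0], 0.3)]
dial_grip [([316.0, 257.0], 0.54), ([163.0, 371.0], 0.44)]
start_top [([178.0, 360.0], 0.46)]
spool [([160.0, 360.0], 0.59), ([244.0, 230.0], 0.57)]
jar [([157.0, 361.0], 0.57)]
ruler []
```

View pics/scene0.png

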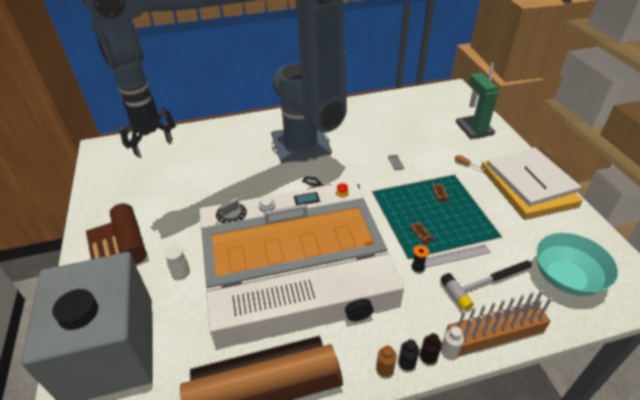

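View pics/side0.png

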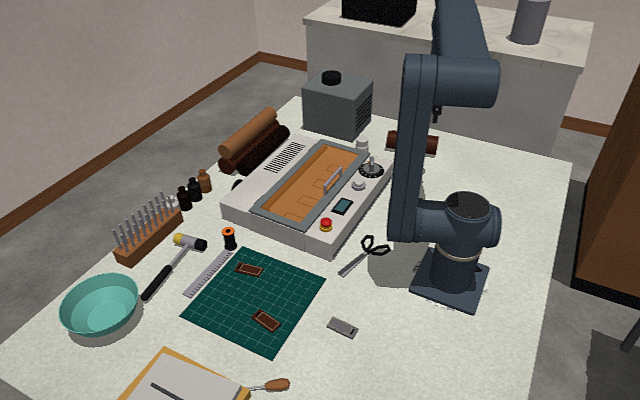

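The scene view shows two brown tags at (441,192) and (422,232), and a grey look-alike off the mat at (395,162). In the side view the tags are at (248,270) and (266,321), and the grey one at (342,328). The brown ones on the mat are the targets. Next I'll take a close crop.

```bash
python3 - <<'E'
from h import *
s=cv2.imread("pics/side0.png"); c=cv2.imread("pics/scene0.png")
f=lambda a,x,y,w,h,k:cv2.resize(a[y:y+h,x:x+w],None,fx=k,fy=k,interpolation=cv2.INTER_CUBIC)
# side tags 225..295 x 255..340 ; side deck 300..400 x 140..240 ; scene deck 200..360 x170..230
o=np.zeros((600,800,3),np.uint8)
o[:300,:400]=f(s,220,258,80,60,5) if 0 else f(s,220,258,100,75,4)
o[:300,400:]=f(s,300,150,100,75,4)
o[300:,:]=f(c,200,160,160,60,5)
cv2.imwrite("pics/c1.png",o)
E
```

```text
(no output)
```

View pics/c1.png

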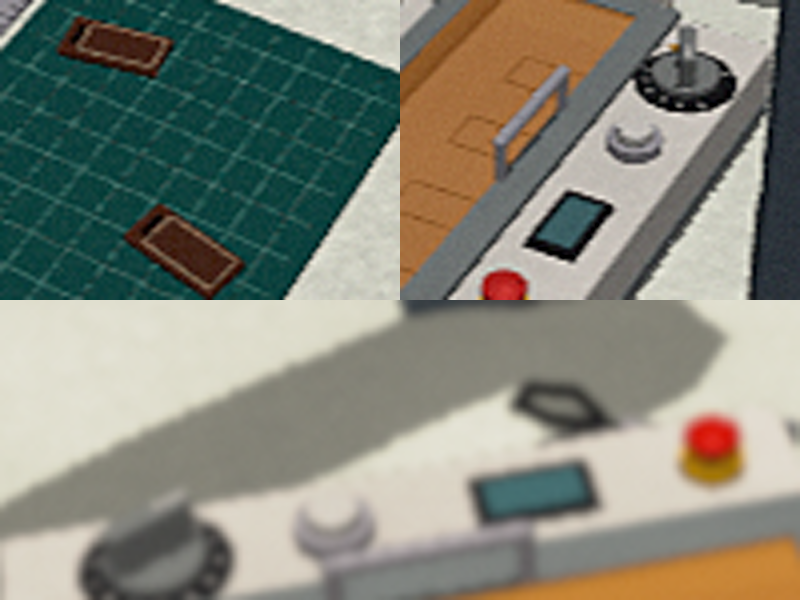

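Two brown stitched tags confirmed on the mat, slots at their left end in the side view; bar middle at side (333,177), start (358,182), dial (371,170), stop (326,221). Next I'll fit the engraver pose.

```bash
cat > fit.py <<'E'
from h import *
from scipy.optimize import least_squares
P={"start":(-.167,-.045,.102),"stop":(-.167,.185,.110),"dial":(-.167,-.15,.092),"bar":(.085-.178,0,.1265)}
S={"start":(358,182.5),"stop":(325.8,220.5),"dial":(371.3,170),"bar":(333.2,176.8)}
C={"start":(267,201.6),"stop":(342.4,187),"dial":(231.4,212.4),"bar":(285.8,211)}
def E2W(p,q): 
    c,s=np.cos(p[2]),np.sin(p[2]); return np.array([p[0]+c*q[0]-s*q[1],p[1]+s*q[0]+c*q[1],q[2]])
E
python3 - <<'E'
from fit import *
a=ctrl.get_image("scene");b=ctrl.get_image("side")
f=lambda p:np.concatenate([proj(i,E2W(p,P[k]))-D[k] for i,D in((a,C),(b,S)) for k in P])
r=least_squares(f,[.55,0,0],loss="soft_l1"); print(r.x.round(4),f(r.x).round(1).reshape(-1,2).tolist())
for k in P: print(k,E2W(r.x,P[k]).round(3))
for im in(a,b):
  for d in ctrl.masks_of(im,"tag0"):
    m=d["region"].astype(np.uint8); cs=max(cv2.findContours(m,0,2)[0],key=cv2.contourArea)
    w=np.array([ray(im,q[0],.011)[:2]*1000 for q in cs],np.float32); print(cv2.minAreaRect(w),round(d["p"],2))
E
```

```text
[ 0.5514 -0.1492 -0.0267] [[-0.4, -0.6], [0.4, -1.8], [-0.5, -2.3], [0.2, -1.6], [-0.1, -1.2], [-0.8, -0.2], [-0.6, -2.5], [-1.0, -0.4]]
start [ 0.383 -0.19   0.102]
stop [0.389 0.04  0.11 ]
dial [ 0.38  -0.295  0.092]
bar [ 0.458 -0.147  0.126]
((547.8675537109375, 232.7527618408203), (81.42267608642578, 40.26145935058594), 5.146317481994629) 0.81
((405.6430969238281, 364.4385681152344), (39.6619873046875, 84.01508331298828), 78.66260528564453) 0.69
((511.998291015625, -144.51980590820312), (520.76171875, 518.595947265625), 87.0665512084961) 0.57
((218.1415252685547, 288.70977783203125), (38.16584014892578, 82.35588836669922), 88.2206039428711) 0.43
((208.64540100097656, 297.669189453125), (37.88829040527344, 77.53204345703125), 86.36451721191406) 0.89
((402.5533752441406, 369.6697082519531), (37.5981559753418, 81.50520324707031), 77.89079284667969) 0.74
((547.0222778320312, 240.14651489257812), (84.40069580078125, 42.975013732910156), 11.280604362487793) 0.49
```

```bash
cat > rel.py <<'E'
# usage: rel.py yaw x y z [x y z ...]  -> row numbers (tx ty tz turn) from the present pose; yaw 'k' keeps
import sys; from h import *
s=ctrl.observe(); p=np.array(s["tcp_pos"]); R=Ro.from_euler("xyz",s["tcp_rot"]); y=s["tcp_rot"][2]
a=sys.argv; t=0 if a[1]=='k' else -(float(a[1])-y+np.pi)%(2*np.pi)
if a[1]!='k': t=-((float(a[1])-y+np.pi)%(2*np.pi)-np.pi)
print(p.round(4),np.round(s["tcp_rot"],4),"F",np.round(s["ft_force"],1),"turn",np.round(np.degrees(t)/30,3))
for q in np.array(a[2:],float).reshape(-1,3): print(np.round(R.inv().apply(q-p)/.3,3))
E
```

>>> arm_command(moves="0 .97 -.444 0 -1;0 .97 -.444 0 -1;0 .97 -.444 0 -1;0 .97 -.444 0 -1;0 .97 -.444 0 -1;0 .97 -.444 0 -1;0 .97 -.444 0 -1", newtons=40)

```text
time: 2.38
tcp_pos: [0.4363, -0.2187, 0.2313]
tcp_rot: [-3.142, 0.001, 0.992]
ft_force: [-0.5, 0.7, -0.5]
opening: 0.0857
grasp_force: 0.0
```

```bash
python3 rel.py 1.544 .458 -.147 .2
```

```text
[ 0.4363 -0.2187  0.2313] [-3.1415e+00  7.0000e-04  9.9200e-01] F [-0.5  0.7 -0.5] turn -1.054
[ 0.24  -0.07   0.104]
```

>>> arm_command(moves="0 .24 -.07 .1 -1;0 .24 -.07 .1 -1;0 .24 -.07 .1 -1;0 .24 -.07 .1 -1;0 .24 -.07 .1 -1")

```text
time: 3.0
tcp_pos: [0.4577, -0.1485, 0.2015]
tcp_rot: [3.141, 0.0, 1.51]
ft_force: [-0.1, -0.6, 0.1]
opening: 0.0853
grasp_force: 0.0
```

```bash
python3 - <<'E'
from h import *
im=ctrl.get_image("wrist"); cv2.imwrite("pics/w1.png",im["pixels"])
s=ctrl.observe();print(s["tcp_pos"],s["tcp_rot"])
for l in ["lid_bar","start_top","dial_grip"]:
    for d in ctrl.place_of(im,l): print(l,d["at"],d["p"])
for d in ctrl.masks_of(im,"lid_bar")[:1]: print(d["box"])
R=np.array(im["R"]);print(R.round(2).tolist(),(-R.T@np.array(im["t"])).round(3),im["fx"])
for q in [(.458,-.147,.1265),(.383,-.19,.102)]: print(proj(im,q))
E
```

```text
[ 0.45783076 -0.1483272   0.20149018] [3.14135365e+00 2.87227276e-04 1.51030579e+00]
lid_bar [206.1, 322.7] 0.82
start_top [254.2, 232.6] 0.58
dial_grip [370.2, 245.1] 0.69
[274.2, 0.0, 569.4, 400.0]
[[1.0, -0.06, 0.0], [-0.06, -0.96, 0.28], [-0.02, -0.27, -0.96]] [ 0.462 -0.079  0.345] 323.8421536019576
[323.24509591 203.74559499]
[235.16017722 250.37723599]
```

View pics/w1.png

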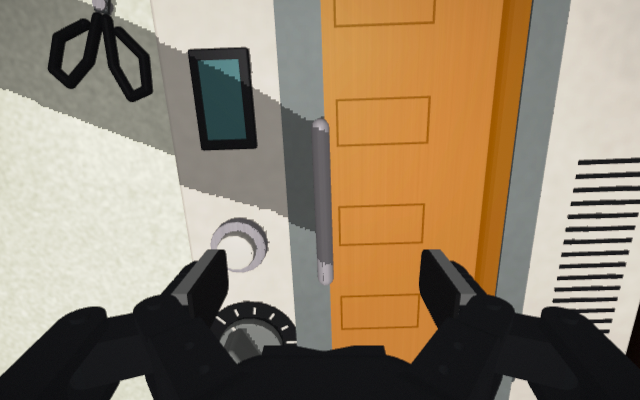

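Wrist view: bar from (321,125) to (326,280), where predicted; start button at (238,250), also matching. Descend and grip.

>>> arm_command(moves="0.5 0 0 0 -.06;0.5 0 0 .31 -.06;0.5 0 0 .31 -.06;0.5 0 0 .31 -.06;1 0 0 .31 -.06;1 0 0 .31 -.06;1 0 0 .31 -.06;1 0 0 .31 -.06", newtons=40)

```text
time: 4.25
tcp_pos: [0.4573, -0.1478, 0.1107]
tcp_rot: [-3.14, 0.002, 1.545]
ft_force: [-5.5, 0.3, 4.6]
opening: 0.0104
grasp_force: 39.0
```

```bash
cat > arc.py <<'E'
import sys; from fit import *
# path relative to present pose, lid angles from t0 ; args t0 t1 n
s=ctrl.observe();R=Ro.from_euler("xyz",s["tcp_rot"]);t0,t1,n=map(float,sys.argv[1:])
f=lambda t:np.array([-.178*np.cos(t)+.046*np.sin(t),0,.178*np.sin(t)+.046*np.cos(t)])
Re=Ro.from_euler("z",-.0267)
print(s["tcp_pos"],s["tcp_rot"][2],s["ft_force"])
for t in np.linspace(t0,t1,int(n)+1)[1:]: print(round(t,2),np.round(R.inv().apply(Re.apply(f(t)-f(t0)))/.3,3))
E
python3 arc.py 0 .75 10
```

```text
[ 0.45730241 -0.14783091  0.11068098] 1.545197813951034 [-5.47325943  0.28900517  4.61835069]
0.08 [-0.     0.013 -0.044]
0.15 [-0.     0.029 -0.087]
0.22 [-0.     0.049 -0.129]
0.3 [-0.     0.072 -0.169]
0.38 [-0.001  0.097 -0.207]
0.45 [-0.001  0.125 -0.243]
0.52 [-0.001  0.156 -0.277]
0.6 [-0.001  0.19  -0.308]
0.68 [-0.001  0.226 -0.337]
0.75 [-0.001  0.263 -0.364]
```

>>> arm_command(moves="1 0 .013 -.044 0;1 0 .029 -.087 0;1 0 .049 -.129 0;1 0 .072 -.169 0;1 0 .097 -.207 0;1 0 .125 -.243 0;1 0 .156 -.277 0;1 0 .19 -.308 0;1 0 .226 -.337 0;1 0 .263 -.364 0")

```text
time: 5.5
tcp_pos: [0.5329, -0.1498, 0.2213]
tcp_rot: [-3.134, 0.003, 1.544]
ft_force: [-14.1, -0.9, 8.9]
opening: 0.0106
grasp_force: 39.2
```

```bash
python3 arc.py .75 1.5 10
```

```text
[ 0.53293377 -0.14981349  0.22133875] 1.544453476765164 [-14.08209522  -0.91484144   8.87201938]
0.82 [-0.     0.039 -0.024]
0.9 [-0.     0.081 -0.044]
0.98 [-0.     0.123 -0.061]
1.05 [-0.     0.167 -0.076]
1.12 [-0.     0.212 -0.086]
1.2 [-0.     0.257 -0.094]
1.27 [-0.     0.303 -0.098]
1.35 [-0.     0.349 -0.098]
1.42 [-0.     0.394 -0.096]
1.5 [-0.     0.44  -0.089]
```

>>> arm_command(moves="1 0 .033 -.026 0;1 0 .073 -.047 0;1 0 .115 -.065 0;1 0 .159 -.08 0;1 0 .204 -.09 0;1 0 .249 -.099 0;1 0 .295 -.103 0;1 0 .341 -.103 0;1 0 .387 -.102 0;1 0 .43 -.096 0")

```text
time: 6.75
tcp_pos: [0.6664, -0.1532, 0.251]
tcp_rot: [3.137, 0.003, 1.545]
ft_force: [-2.8, -0.4, 10.1]
opening: 0.0101
grasp_force: 42.0
```

```bash
python3 - <<'E'
from h import *
s=ctrl.observe();print(s["tcp_pos"],s["tcp_rot"],s["ft_force"],s["opening"])
im=ctrl.get_image("side"); cv2.imwrite("pics/s2.png",im["pixels"])
E
```

```text
[ 0.6664247  -0.1532162   0.25101894] [3.13745859e+00 2.67889237e-03 1.54492936e+00] [-2.78440454 -0.41169113 10.10016672] 0.010142726148983844
```

View pics/s2.png

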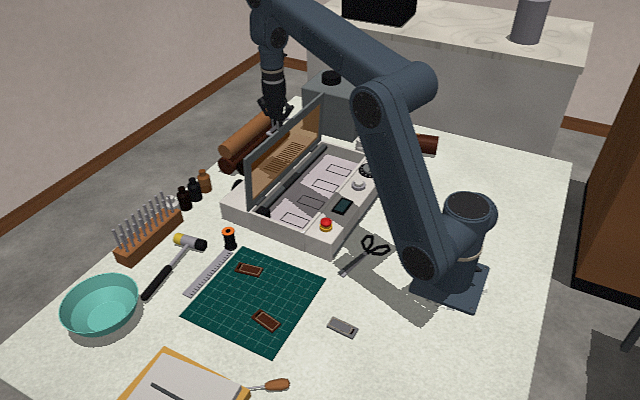

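Lid is nearly upright, outlines visible around (295,217), (312,203), tags unmoved at (249,270), (266,321). Release and rise.

>>> arm_command(moves=".66 0 0 0 0;.66 0 0 0 0;.66 0 0 0 0;.66 0 0 -.1 0;.66 0 0 -.2 0;.66 0 0 -.35 0;.66 0 -.1 -.35 0;.66 0 -.3 -.35 0;.66 0 -.5 -.35 0;.66 0 -.7 -.35 0")

```text
time: 8.05
tcp_pos: [0.454, -0.1468, 0.3512]
tcp_rot: [3.141, 0.0, 1.546]
ft_force: [0.3, -0.4, 0.9]
opening: 0.0288
grasp_force: 0.0
```

```bash
python3 rel.py 2.8 .42 .25 .3
python3 - <<'E'
from h import *
a=ctrl.get_image("scene")
cv2.imwrite("pics/x.png",a["pixels"])
E
```

```text
[ 0.454  -0.1468  0.3512] [3.1411e+00 2.0000e-04 1.5458e+00] F [ 0.3 -0.4  0.9] turn -2.395
[ 1.319 -0.147  0.17 ]
```

>>> arm_command(moves="0 1 -.1 .1 -1;0 1 -.1 .1 -1;0 1 -.1 .1 -1;0 1 -.1 .1 -1;0 1 -.1 .1 -1;0 1 -.1 .1 -1")

```text
time: 8.85
tcp_pos: [0.4326, 0.1569, 0.3207]
tcp_rot: [-3.141, -0.001, 2.076]
ft_force: [-0.1, -0.5, 0.1]
opening: 0.0854
grasp_force: 0.0
```

```bash
python3 rel.py 2.95 .42 .36 .2
```

```text
[0.4326 0.1569 0.3207] [-3.1410e+00 -1.4000e-03  2.0757e+00] F [-0.1 -0.5  0.1] turn -1.67
[0.612 0.291 0.403]
```

>>> arm_command(moves="0 .6 .28 .35 -1;0 .6 .28 .35 -1;0 .6 .28 .35 -1;0 .6 .28 .35 -1;0 .6 .28 .35 -1")

```text
time: 9.48
tcp_pos: [0.4204, 0.3521, 0.2137]
tcp_rot: [-3.137, -0.002, 2.595]
ft_force: [-0.3, -1.0, 0.0]
opening: 0.0859
grasp_force: 0.0
```

>>> arm_command(moves="0 0 0 0 -.65;0 0 0 0 -.65;0 0 0 0 -.65;0 0 0 0 -.65")

```text
time: 9.98
tcp_pos: [0.4221, 0.3509, 0.2171]
tcp_rot: [3.141, 0.001, 2.929]
ft_force: [-0.0, -0.0, -0.1]
opening: 0.0854
grasp_force: 0.0
```

```bash
cat > tags.py <<'E'
from h import *
import sys
def tags(im,z=.011):
  out=[]
  for d in ctrl.masks_of(im,"tag0"):
    m=d["region"].astype(np.uint8)
    if m.sum()<60: continue
    cs=max(cv2.findContours(m,0,2)[0],key=cv2.contourArea)
    w=np.array([ray(im,q[0],z)[:2]*1000 for q in cs],np.float32); (c,(a,b),t)=cv2.minAreaRect(w)
    if a<b: a,b,t=b,a,t-90
    out.append((np.round(c,1).tolist(),round(a),round(b),round(t,1),round(d["p"],2),d["box"]))
  return out
if __name__=="__main__":
  z=float(sys.argv[3]) if len(sys.argv)>3 else .011
  im=ctrl.get_image(sys.argv[1]); cv2.imwrite(f"pics/{sys.argv[2]}.png",im["pixels"])
  s=ctrl.observe(); print(np.round(s["tcp_pos"],4),np.round(s["tcp_rot"],3))
  for t in tags(im,z): print(t)
  print([(np.round(d["at"]).tolist(),round(d["p"],2),ray(im,d["at"][::-1],z).round(3).tolist()) for d in ctrl.place_of(im,"tag0_slot")])
E
python3 tags.py wrist w2
```

```text
[0.4219 0.3511 0.2169] [3.141e+00 1.000e-03 2.930e+00]
([545.8, 237.3], 81, 37, 10.0, 0.75, [226.6, 253.5, 280.6, 318.0])
([247.2, 292.0], 36, 13, 77.8, 0.59, [205.4, 1.6, 244.9, 17.7])
([401.9, 367.1], 80, 37, -9.9, 0.57, [316.9, 111.4, 353.8, 184.0])
[([314.0, 56.0], 0.66, [0.53, -0.016, 0.011])]
```

View pics/w2.png

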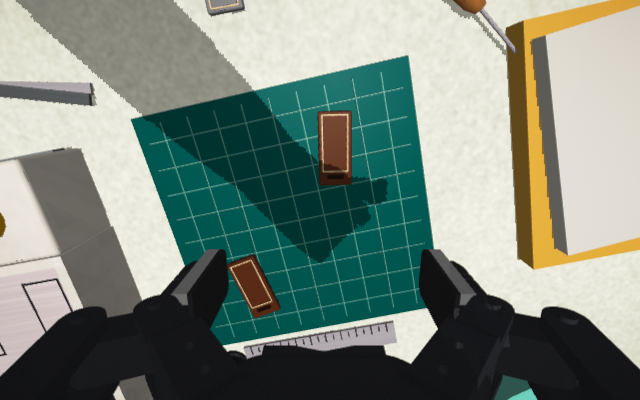

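Tags: A at pixel (253,287), B at (335,148), slots toward image bottom (+x); grey look-alike at (225,5) off the mat. Grasp B first.

```bash
python3 rel.py 2.969 .402 .367 .04 .402 .367 .002
```

```text
[0.4216 0.3514 0.2166] [3.1414e+00 3.0000e-04 2.9313e+00] F [ 0.2  0.4 -0.2] turn -0.072
[0.075 0.037 0.589]
[0.075 0.037 0.715]
```

>>> arm_command(moves=".3 .075 .037 .2 -.072;.3 .075 .037 .4 -.072;.3 .075 .037 .58 -.072;.3 .075 .037 .65 -.072;.3 .075 .037 .715 -.072;.3 .075 .037 .715 -.072;1 .075 .037 .715 -.072;1 .075 .037 .715 -.072;1 .075 .037 .715 -.072;1 .075 .037 .715 -.072", newtons=30)

```text
time: 11.38
tcp_pos: [0.4025, 0.3678, 0.0031]
tcp_rot: [3.14, 0.002, 2.971]
ft_force: [-0.5, 0.4, 5.0]
opening: 0.035
grasp_force: 30.4
```

```bash
cat > tgt.py <<'E'
from fit import *
p=[.5514,-.1492,-.0267]
for k,y in enumerate((-.156,-.052,.052,.156)): print(k,E2W(p,(-.035,y,.03)).round(4))
E
python3 tgt.py; python3 rel.py k .402 .367 .13
```

```text
0 [ 0.5122 -0.3042  0.03  ]
1 [ 0.515  -0.2002  0.03  ]
2 [ 0.5178 -0.0963  0.03  ]
3 [0.5206 0.0077 0.03  ]
[0.4025 0.3678 0.0031] [3.1401e+00 1.5000e-03 2.9706e+00] F [-0.5  0.4  5. ] turn 0.0
[ 0.    -0.002 -0.423]
```

>>> arm_command(moves="1 0 0 -.15 0;1 0 0 -.4 0;1 0 0 -.65 0;1 -.2 -.45 -.65 .1;1 -.394 -.912 -.65 .28;1 -.394 -.912 -.65 .28;1 -.394 -.912 -.65 .28;1 -.394 -.912 -.65 .28")

```text
time: 12.38
tcp_pos: [0.4716, 0.0753, 0.1966]
tcp_rot: [-3.141, -0.0, 2.823]
ft_force: [0.7, 0.9, -0.1]
opening: 0.0349
grasp_force: 30.2
```

```bash
python3 rel.py 3.115 .518 -.096 .2
```

```text
[0.4716 0.0753 0.1966] [-3.1413e+00 -2.0000e-04  2.8229e+00] F [ 0.7  0.9 -0.1] turn -0.558
[-0.326 -0.494 -0.011]
```

>>> arm_command(moves="1 -.326 -.494 0 -.558;1 -.326 -.494 0 -.558;1 -.326 -.494 0 -.558;1 -.326 -.494 0 -.558;1 -.326 -.494 0 -.558")

```text
time: 13.0
tcp_pos: [0.5177, -0.0936, 0.1962]
tcp_rot: [3.141, -0.002, 3.115]
ft_force: [0.2, 0.5, -0.8]
opening: 0.0347
grasp_force: 30.2
```

```bash
python3 tags.py wrist w3 .205; python3 - <<'E'
from fit import *
im=ctrl.get_image("wrist");p=[.5514,-.1492,-.0267]
px=im["pixels"].copy()
for y in(-.156,-.052,.052,.156):
  q=np.array([proj(im,E2W(p,(-.035+a*.043,y+b*.021,.03))) for a,b in((1,1),(1,-1),(-1,-1),(-1,1))]); cv2.polylines(px,[q.round().astype(int)],True,(0,0,255),1)
cv2.imwrite("pics/w3.png",px)
E
```

```text
[ 0.5178 -0.0929  0.1964] [ 3.141e+00 -1.000e-03  3.117e+00]
([516.4, -94.1], 81, 36, -2.4, 0.89, [282.8, 171.2, 367.9, 333.0])
([489.6, 37.6], 33, 11, 13.4, 0.65, [613.0, 156.3, 640.0, 234.3])
([503.2, -131.0], 266, 186, 88.5, 0.49, [2.6, 2.3, 578.1, 399.2])
[]
```

View pics/w3.png

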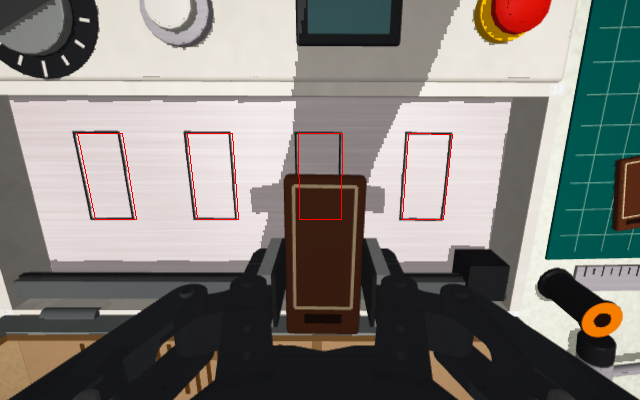

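Red predictions overlay the printed outlines within a few pixels (outlines at columns 105, 213, 320, 428); the held tag's slot faces the hinge. Next I'll quantify the offset.

```bash
cat > ol.py <<'E'
from fit import *
p=[.5514,-.1492,-.0267]
im=ctrl.get_image("wrist"); g=cv2.cvtColor(im["pixels"],cv2.COLOR_BGR2GRAY)
for d in ctrl.place_of(im,"outline0"): print(np.round(d["at"],1),round(d["p"],2),ray(im,d["at"][::-1],.03).round(4))
# dark line offset across each long side
for k,y in enumerate((-.156,-.052,.052,.156)):
  for b in(1,-1):
    r=[]
    for a in np.linspace(-.3,.9,7)*-1:
      q=proj(im,E2W(p,(-.035+a*.043,y+b*.021,.03))).round().astype(int)
      if 8<q[0]<632:
        w=g[q[1],q[0]-8:q[0]+9].astype(int); j=w.argmin(); r.append(((ray(im,(q[0]-8+j,q[1]),.03)-E2W(p,(-.035+a*.043,y+b*.021,.03)))[1]*1000))
    print(k,b,np.round(r,1))
E
python3 ol.py
```

```text
[177.8 211.9] 0.86 [ 0.5154 -0.2022  0.03  ]
[176.5 423.6] 0.57 [0.5191 0.0053 0.03  ]
[179.2 107.6] 0.56 [ 0.5143 -0.3047  0.03  ]
[177.1 318.5] 0.56 [ 0.5172 -0.0977  0.03  ]
0 1 [-3.3 -3.7 -3.4 -3.8 -3.3 -3.8 -3.3]
0 -1 [-3.9 -4.  -3.4 -3.5 -3.6 -3.7 -3.9]
1 1 [-3.2 -2.6 -2.9 -3.2 -2.6 -2.9 -3.2]
1 -1 [-2.8 -2.9 -2.9 -2.9 -3.8 -2.9 -2.8]
2 1 [-7.1 -2.2 -2.4 -2.5 -2.7 -2.8 -2. ]
2 -1 [-2.7 -7.5 -2.4 -2.2 -3.  -2.8 -2.6]
3 1 [-1.9 -1.9 -1.8 -1.7 -1.7 -1.7 -1.7]
3 -1 [-2.6 -2.2 -2.8 -2.4 -2.1 -1.7 -2.3]
```

```bash
python3 rel.py 3.115 .518 -.0975 .06 .518 -.0975 .031
```

```text
[ 0.5182 -0.0925  0.197 ] [3.1416e+00 2.0000e-04 3.1182e+00] F [-0.1 -0.3  0.7] turn 0.006
[ 0.    -0.017  0.457]
[ 0.    -0.017  0.553]
```

>>> arm_command(moves="1 0 -.017 .15 0;1 0 -.017 .3 0;1 0 -.017 .45 0;1 0 -.017 .5 0;1 0 -.017 .53 0;1 0 -.017 .553 0;1 0 -.017 .553 0")

```text
time: 14.18
tcp_pos: [0.519, -0.0991, 0.0319]
tcp_rot: [-3.141, 0.002, 3.116]
ft_force: [-0.0, 0.6, -1.3]
opening: 0.0347
grasp_force: 30.2
```

>>> arm_command(moves="1 .002 .004 .003 0;1 .002 .004 .003 0;.45 .002 .004 .003 0;.45 .002 .004 .003 0;.45 .002 .004 .003 0;.45 .002 .004 -.1 0;.45 .002 .004 -.3 0;.45 .002 .004 -.5 0;.45 .002 .004 -.5 0")

```text
time: 15.3
tcp_pos: [0.5213, -0.0989, 0.188]
tcp_rot: [-3.138, 0.012, 3.116]
ft_force: [0.8, 0.0, -0.6]
opening: 0.0467
grasp_force: 0.0
```

```bash
cat tags.py > /dev/null; python3 tags.py wrist w4 .038; python3 ol.py | head -4; python3 rel.py 2.96 .5458 .2373 .2; python3 - <<'E'
from tags import *
im=ctrl.get_image("side"); print(tags(im))
E
```

```text
[ 0.5197 -0.0983  0.1845] [-3.14   0.007  3.116]
([541.1, 189.9], 75, 10, 14.1, 0.98, [627.5, 155.6, 640.0, 231.0])
([517.6, -98.3], 80, 37, -2.4, 0.94, [305.4, 132.5, 348.5, 216.5])
[]
[183.5 434. ] 0.84 [0.5215 0.005  0.03  ]
[180.8 214.4] 0.64 [ 0.5135 -0.1994  0.03  ]
[182.6 104.4] 0.61 [ 0.5125 -0.3021  0.03  ]
0 1 [-3.7 -4.1 -3.6 -4.  -3.2 -3.6 -3.8]
[ 0.5163 -0.0973  0.1787] [ 3.1405 -0.0038  3.1162] F [-0.2 -0.   0.7] turn 0.298
[-0.07   1.117 -0.07 ]
[([209.5, 298.6], 81, 39, -2.6, 0.65, [329.3, 319.0, 356.6, 335.3]), ([534.1, -120.4], 81, 44, -4.9, 0.61, [295.1, 193.4, 323.6, 206.5]), ([547.1, 239.2], 79, 38, 10.3, 0.5, [233.5, 262.6, 265.5, 275.4])]
```

View pics/w4.png

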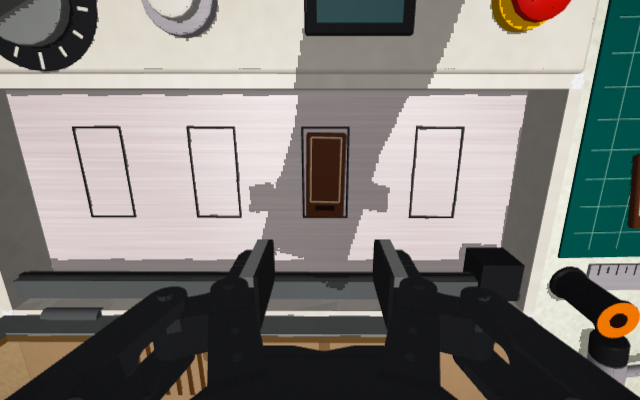

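Tag B lies inside outline 2 (tag 305–348, outline 302–348 px columns), slot toward hinge. Now tag A.

>>> arm_command(moves=".3 -.02 1 -.07 -.38;.3 -.02 1 -.07 -.38;.3 -.02 1 -.07 -.38;.3 -.02 1 -.07 -.38;.3 -.02 1 -.07 -.38;.3 -.02 1 -.07 -.38;.3 -.02 1 -.07 -.38")

```text
time: 16.52
tcp_pos: [0.5305, 0.2018, 0.2007]
tcp_rot: [-3.141, -0.002, -2.967]
ft_force: [0.0, -0.5, -0.6]
opening: 0.0599
grasp_force: 0.0
```

```bash
python3 - <<'E'
from h import *
im=ctrl.get_image("side")
for d in ctrl.find_in(im,"spool"): b=d["box"]; print(b,round(d["p"],2),ray(im,((b[0]+b[2])/2,b[3]-5),0).round(3))
E
python3 tags.py wrist w5;python3 rel.py 3.316 .5458 .2373 .05 .5458 .2373 .002
```

```text
[220.7, 226.4, 236.5, 251.0] 0.84 [0.664 0.179 0.   ]
[0.5311 0.2007 0.2014] [-3.141e+00 -1.000e-03 -2.970e+00]
([522.3, -112.5], 88, 32, -5.1, 0.84, [0.0, 63.2, 34.0, 155.8])
([546.7, 236.3], 80, 37, 10.5, 0.62, [336.7, 157.8, 372.9, 229.3])
[]
[0.5312 0.2008 0.2018] [-3.1414e+00 -4.0000e-04 -2.9701e+00] F [-0.5 -0.2 -0.8] turn -0.005
[-0.069  0.112  0.506]
[-0.069  0.112  0.666]
```

>>> arm_command(moves=".3 -.07 .11 .2 0;.3 -.07 .11 .4 0;.3 -.07 .11 .55 0;.3 -.07 .11 .62 0;.3 -.07 .11 .665 0;.3 -.07 .11 .665 0;1 -.07 .11 .665 0;1 -.07 .11 .665 0;1 -.07 .11 .665 0;1 -.07 .11 .665 0", newtons=30)

```text
time: 18.02
tcp_pos: [0.5479, 0.2387, 0.0047]
tcp_rot: [3.141, 0.004, -2.968]
ft_force: [1.1, 0.0, 5.7]
opening: 0.0347
grasp_force: 30.5
```

```bash
python3 rel.py 3.115 .52 -.06 .2
```

```text
[0.5479 0.2387 0.0047] [ 3.1413  0.0042 -2.968 ] F [1.1 0.  5.7] turn 0.382
[ 0.261 -0.965 -0.652]
```

>>> arm_command(moves="1 0 0 -.15 0;1 0 0 -.4 0;1 0 0 -.65 0;1 .1 -.4 -.65 .38;1 .26 -.96 -.65 .38;1 .26 -.96 -.65 .38;1 .26 -.96 -.65 .38;1 .26 -.96 -.65 .38")

```text
time: 19.02
tcp_pos: [0.5184, -0.061, 0.1974]
tcp_rot: [-3.141, 0.0, 3.115]
ft_force: [0.8, 0.3, -0.4]
opening: 0.0347
grasp_force: 30.2
```

```bash
python3 rel.py 3.115 .515 -.202 .2
```

```text
[ 0.5184 -0.061   0.1974] [-3.1415  0.      3.1153] F [ 0.8  0.3 -0.4] turn 0.001
[-0.001 -0.47  -0.008]
```

>>> arm_command(moves="1 0 -.47 0 0;1 0 -.47 0 0;1 0 -.47 0 0;1 0 -.47 0 0;1 0 -.47 0 0")

```text
time: 19.65
tcp_pos: [0.5155, -0.1983, 0.1973]
tcp_rot: [3.141, -0.0, 3.118]
ft_force: [-0.7, 0.2, -0.3]
opening: 0.0348
grasp_force: 30.2
```

```bash
python3 tags.py wrist w6 .205; python3 ol.py|grep -v "^[023]"; python3 rel.py 3.115 .515 -.202 .06 .515 -.202 .032
```

```text
[ 0.5157 -0.1981  0.1975] [ 3.141 -0.     3.118]
([478.0, -153.2], 37, 17, -2.0, 0.64, [406.0, 135.6, 452.0, 216.7])
([512.9, -198.9], 80, 36, -1.5, 0.62, [282.8, 174.2, 365.3, 333.9])
([414.2, -194.4], 18, 11, 88.6, 0.37, [307.5, 1.1, 351.0, 32.8])
[]
[175.4 323.9] 0.87 [ 0.5135 -0.1982  0.03  ]
[175.9 214.9] 0.62 [ 0.5114 -0.3051  0.03  ]
[175.5 532.6] 0.57 [0.5185 0.0065 0.03  ]
[251.5 322.8] 0.5 [ 0.5951 -0.2013  0.03  ]
1 1 [-5.  -8.   6.5 -2.4 -2.6 -2.7 -1.9]
1 -1 [-4.7 -5.5 -5.3 -2.2 -3.  -2.8 -2.7]
[ 0.5157 -0.1986  0.1976] [3.1415e+00 2.0000e-04 3.1182e+00] F [-0.3 -0.5 -0.1] turn 0.006
[ 0.002 -0.011  0.459]
[ 0.002 -0.011  0.552]
```

>>> arm_command(moves="1 0 -.008 .15 0;1 0 -.008 .3 0;1 0 -.008 .45 0;1 0 -.008 .5 0;1 0 -.008 .53 0;1 0 -.008 .552 0;1 0 -.008 .552 0")

```text
time: 20.78
tcp_pos: [0.5163, -0.2026, 0.0329]
tcp_rot: [-3.141, 0.002, 3.116]
ft_force: [0.2, 0.2, 0.4]
opening: 0.0352
grasp_force: 30.2
```

>>> arm_command(moves="1 0 .003 .003 0;1 0 .003 .003 0;.45 0 .003 .003 0;.45 0 .003 .003 0;.45 0 .003 .003 0;.45 0 .003 -.1 0;.45 0 .003 -.3 0;.45 0 .003 -.5 0;.45 0 .003 -.5 0;.45 0 .003 -.5 0")

```text
time: 22.02
tcp_pos: [0.5156, -0.2014, 0.1818]
tcp_rot: [-3.141, 0.0, 3.116]
ft_force: [0.0, 0.5, -1.1]
opening: 0.047
grasp_force: 0.0
```

```bash
python3 tags.py wrist w7 .038; python3 - <<'E'
import cv2; a=cv2.imread("pics/w7.png"); cv2.imwrite("pics/w7c.png",cv2.resize(a[100:240,270:490],None,fx=3.6,fy=3.6,interpolation=2))
E
python3 rel.py 1.544 .46 -.15 .36
```

```text
[ 0.5148 -0.201   0.1804] [ 3.141e+00 -2.000e-03  3.116e+00]
([514.0, -202.4], 80, 37, -1.5, 0.97, [303.7, 137.3, 343.0, 222.8])
([565.2, -137.7], 576, 392, 88.5, 0.73, [49.6, 0.0, 640.0, 400.0])
([518.1, -99.2], 82, 39, -2.0, 0.7, [411.0, 138.2, 465.6, 225.2])
([376.9, -190.1], 39, 18, 88.5, 0.17, [312.0, 0.0, 361.0, 23.7])
[([204.0, 372.0], 0.71, [0.536, -0.157, 0.038])]
[ 0.5143 -0.2008  0.1794] [ 3.1397 -0.0038  3.1161] F [ 0.2  0.  -0.5] turn 3.003
[ 0.187  0.166 -0.601]
```

View pics/w7c.png

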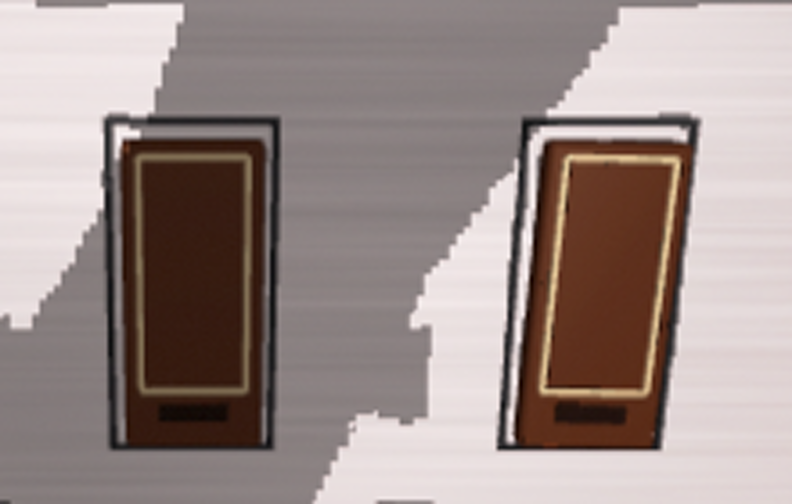

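Both tags appear inside their outlines (left in outline 1, right in outline 2), slot ends toward hinge, though close to the rear line because of parallax; a numeric check follows.

```bash
python3 - <<'E'
from h import *
im=ctrl.get_image("wrist")
f=lambda x,y,z:ray(im,(270+x/3.6,100+y/3.6),z).round(4)[:2]
print("outl1",f(192,118,.03),f(192,447,.03),"tag1",f(192,142,.038),f(192,445,.038))
print("outl2",f(610,119,.03),f(580,447,.03),"tag2",f(617,142,.038),f(588,445,.038))
print("o1 sides",f(107,280,.03),f(275,280,.03),"t",f(122,280,.038),f(266,280,.038))
print("o2 sides",f(511,280,.03),f(684,280,.03),"t",f(530,280,.038),f(680,280,.038))
E
```

```text
outl1 [ 0.4687 -0.1999] [ 0.5554 -0.2022] tag1 [ 0.4738 -0.2001] [ 0.5519 -0.2021]
outl2 [ 0.4717 -0.0964] [ 0.5583 -0.0982] tag2 [ 0.4766 -0.0971] [ 0.5547 -0.099 ]
o1 sides [ 0.5091 -0.2228] [ 0.5103 -0.1796] t [ 0.5075 -0.2185] [ 0.5085 -0.1824]
o2 sides [ 0.5119 -0.1189] [ 0.5131 -0.0744] t [ 0.5102 -0.1164] [ 0.5112 -0.0788]
```

Margins are 2.5 mm or more on every side. Now the dial: look at its pointer.

>>> arm_command(moves=".3 .22 -.19 -.2 -1;.3 .22 -.19 -.2 -1;.3 .22 -.19 -.2 -1;.3 .22 -.19 -.2 -1;.3 .22 -.19 -.2 -1")

```text
time: 22.85
tcp_pos: [0.4477, -0.2561, 0.2404]
tcp_rot: [3.139, -0.001, -2.645]
ft_force: [0.1, -1.1, -0.7]
opening: 0.0598
grasp_force: 0.0
```

```bash
python3 - <<'E'
from fit import *
im=ctrl.get_image("wrist"); cv2.imwrite("pics/w8.png",im["pixels"])
s=ctrl.observe();print(s["tcp_pos"],s["tcp_rot"])
for d in ctrl.place_of(im,"dial_grip"): print(d["at"],d["p"],ray(im,d["at"][::-1],.116))
p=[.5514,-.1492,-.0267]
u=proj(im,E2W(p,(-.167,-.15,.116))).round().astype(int);print(u)
x0,y0=max(0,u[0]-75),max(0,u[1]-75);print(x0,y0)
cv2.imwrite("pics/w8c.png",cv2.resize(im["pixels"][y0:y0+150,x0:x0+190],None,fx=4,fy=4,interpolation=2))
E
```

```text
[ 0.4478092  -0.25604236  0.24050976] [ 3.13937873e+00 -9.75770338e-04 -2.64441210e+00]
[90.3, 318.1] 0.61 [ 0.37911344 -0.29834359  0.116     ]
[321  94]
246 19
```

View pics/w8c.png

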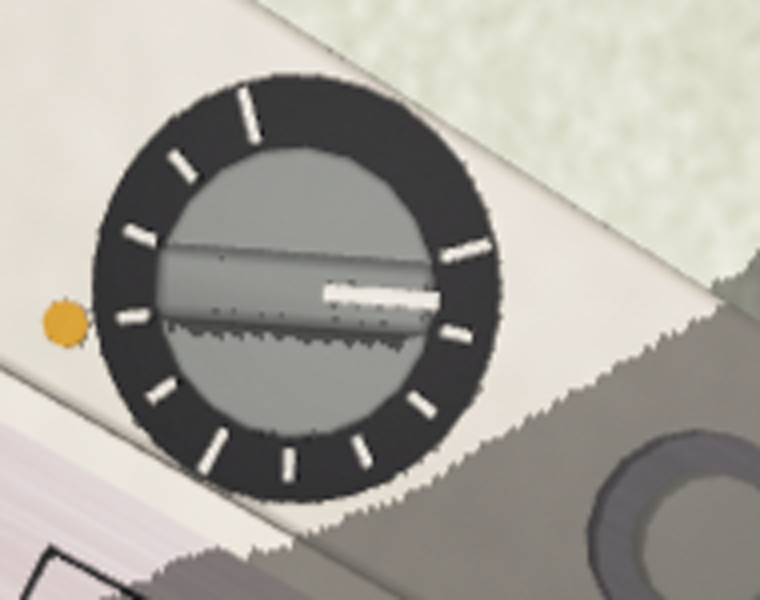

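Dial: bar lies horizontally in the crop, pointer to the right between lines 0 and 1; brass dot at line 7 (crop (65,322)), so about line 0.6.

```bash
python3 - <<'E'
from fit import *
im=ctrl.get_image("wrist")
f=lambda x,y,z:ray(im,(246+x/4,19+y/4),z)[:2]
a,b=f(325,293,.123),f(440,298,.123); an=np.arctan2(*(b-a)[::-1]); print("pointer world deg",np.degrees(an), "center",f(298,287,.123), "ring",f(297,288,.092))
d=f(65,322,.08); c=f(297,288,.092); print("dot deg",np.degrees(np.arctan2(*(d-c)[::-1])),"line7",np.degrees(np.arctan2(*(f(135,317,.092)-c)[::-1])),"line0",np.degrees(np.arctan2(*(f(466,250,.092)-c)[::-1])))
print("yaw for grip",(an+np.pi))
print("start",f(730,545,.102))
E
python3 rel.py 4.19 .3795 -.2965 .2
```

```text
pointer world deg 116.0930600964226 center [ 0.37901079 -0.29643388] ring [ 0.37835362 -0.29725809]
dot deg -54.09608268956669 line7 -51.876846253727244 line0 130.5298763391802
yaw for grip 5.167798790988013
start [ 0.38058585 -0.188359  ]
[ 0.448  -0.2561  0.2409] [ 3.1400e+00 -7.0000e-04 -2.6436e+00] F [0.4 0.  0.5] turn -1.051
[ 0.265 -0.009  0.136]
```

>>> arm_command(moves=".3 .265 -.008 .13 -1;.3 .265 -.008 .13 -1;.3 .265 -.008 .13 -1;.3 .265 -.008 .13 -1")

```text
time: 23.5
tcp_pos: [0.3791, -0.2965, 0.2023]
tcp_rot: [3.141, 0.0, -2.122]
ft_force: [1.0, -0.2, -0.3]
opening: 0.0601
grasp_force: 0.0
```

>>> arm_command(moves=".45 0 0 0 -1;.45 0 0 0 -1;.45 0 0 0 -1;.45 0 0 0 -1")

```text
time: 24.0
tcp_pos: [0.3799, -0.2966, 0.203]
tcp_rot: [-3.141, -0.0, -1.599]
ft_force: [-0.4, -0.4, -0.2]
opening: 0.047
grasp_force: 0.0
```

>>> arm_command(moves=".45 0 0 0 -.92;.45 0 0 0 -.92;.45 0 0 0 -.92;.45 0 0 0 -.92")

```text
time: 24.5
tcp_pos: [0.3796, -0.2966, 0.2029]
tcp_rot: [-3.141, -0.0, -1.119]
ft_force: [0.7, 0.4, 0.5]
opening: 0.0467
grasp_force: 0.0
```

```bash
python3 rel.py 5.168 .3795 -.296 .13 .3795 -.296 .098; python3 -c "
from h import *
print(ctrl.observe()['joint_positions'])"
```

```text
[ 0.3796 -0.2966  0.2029] [-3.1415e+00 -2.0000e-04 -1.1185e+00] F [0.7 0.4 0.5] turn -0.006
[-0.002 -0.     0.243]
[-0.002 -0.     0.35 ]
[-8.02584635e-01 -6.95220903e-02 -7.37588494e-02  1.56635659e+00
  4.57194743e-05 -2.82566575e+00]
```

>>> arm_command(moves=".45 0 0 .15 0;.45 0 0 .25 0;.45 0 0 .32 0;.45 0 0 .345 0;.45 0 0 .345 0;1 0 0 .345 0;1 0 0 .345 0;1 0 0 .345 0;1 0 0 .345 0", newtons=40)

```text
time: 25.62
tcp_pos: [0.3799, -0.2975, 0.1008]
tcp_rot: [-3.141, -0.002, -1.115]
ft_force: [-2.3, -0.2, 5.6]
opening: 0.0138
grasp_force: 42.6
```

>>> arm_command(moves="1 0 0 0 .3;1 0 0 0 .6;1 0 0 0 .9;1 0 0 0 1;1 0 0 0 1")

```text
time: 26.25
tcp_pos: [0.3793, -0.2977, 0.1008]
tcp_rot: [-3.141, -0.002, -1.639]
ft_force: [-2.7, 0.2, 6.4]
opening: 0.0132
grasp_force: 42.7
```

>>> arm_command(moves="1 0 0 0 .3;1 0 0 0 .6;1 0 0 0 .9;1 0 0 0 1;1 0 0 0 1")

```text
time: 26.88
tcp_pos: [0.3787, -0.2975, 0.1008]
tcp_rot: [-3.141, -0.002, -2.163]
ft_force: [-2.7, 0.8, 7.4]
opening: 0.0132
grasp_force: 42.8
```

>>> arm_command(moves="1 0 0 0 .3;1 0 0 0 .6;1 0 0 0 .9;1 0 0 0 1;1 0 0 0 1")

```text
time: 27.5
tcp_pos: [0.3783, -0.297, 0.1007]
tcp_rot: [-3.142, -0.002, -2.686]
ft_force: [-4.5, 1.2, 8.0]
opening: 0.0132
grasp_force: 43.0
```

>>> arm_command(moves="1 0 0 0 .3;1 0 0 0 .6;1 0 0 0 .9;1 0 0 0 1;1 0 0 0 1")

```text
time: 28.12
tcp_pos: [0.3782, -0.2964, 0.1007]
tcp_rot: [-3.141, -0.002, 3.074]
ft_force: [-5.5, 2.3, 9.6]
opening: 0.0127
grasp_force: 43.1
```

>>> arm_command(moves="1 0 0 0 .3;1 0 0 0 .6;1 0 0 0 .9;1 0 0 0 1;1 0 0 0 1")

```text
time: 28.75
tcp_pos: [0.3784, -0.2958, 0.1007]
tcp_rot: [3.141, -0.002, 2.55]
ft_force: [-3.8, 4.3, 9.6]
opening: 0.0135
grasp_force: 43.2
```

>>> arm_command(moves="1 0 0 0 .3;1 0 0 0 .6;1 0 0 0 .72;1 0 0 0 .72;1 0 0 0 .72;.5 0 0 0 .72;.5 0 0 0 .72;.5 0 0 -.15 .72;.5 0 0 -.35 .72;.5 0 0 -.45 .72")

```text
time: 30.0
tcp_pos: [0.3802, -0.2976, 0.2375]
tcp_rot: [3.141, 0.004, 2.174]
ft_force: [0.5, -0.5, -0.3]
opening: 0.0425
grasp_force: 0.0
```

>>> arm_command(moves=".5 -.27 0 0 0;.5 -.27 0 0 0;.5 -.27 0 0 0")

```text
time: 30.38
tcp_pos: [0.4255, -0.3642, 0.2327]
tcp_rot: [-3.141, -0.002, 2.173]
ft_force: [-0.4, 0.8, -0.6]
opening: 0.0425
grasp_force: 0.0
```

```bash
python3 - <<'E'
from fit import *
im=ctrl.get_image("wrist"); cv2.imwrite("pics/w9.png",im["pixels"])
s=ctrl.observe();print(s["tcp_pos"],s["tcp_rot"])
u=proj(im,(.379,-.2965,.116)).round().astype(int);print(u)
x0,y0=max(0,u[0]-95),max(0,u[1]-75);print(x0,y0)
cv2.imwrite("pics/w9c.png",cv2.resize(im["pixels"][y0:y0+150,x0:x0+190],None,fx=4,fy=4,interpolation=2))
E
```

```text
[ 0.42501479 -0.3633333   0.23323565] [-3.14141513e+00 -2.37745612e-03  2.17341074e+00]
[324  87]
229 12
```

View pics/w9c.png

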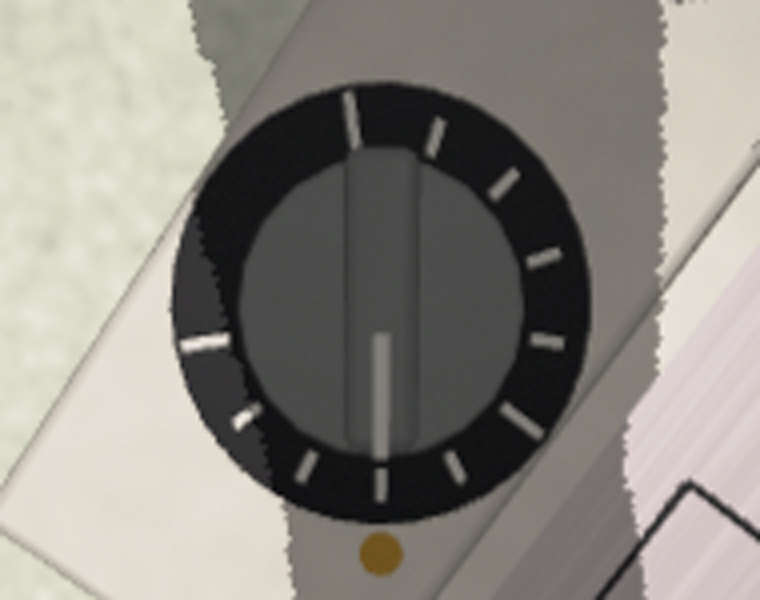

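The pointer at crop column 381 lines up exactly with line 7 and the brass dot. Now the lid.

>>> arm_command(moves=".66 0 0 -.25 .3;.66 0 0 -.45 .7;.66 0 0 -.45 1;.66 0 0 -.45 1;.66 0 0 -.45 1")

```text
time: 31.05
tcp_pos: [0.4249, -0.3628, 0.3682]
tcp_rot: [-3.14, -0.002, 1.653]
ft_force: [-0.2, -0.0, -0.1]
opening: 0.0292
grasp_force: 0.0
```

```bash
python3 rel.py 1.545 .6664 -.153 .36; python3 - <<'E'
from fit import *
p=[.5514,-.1492,-.0267]
im=ctrl.get_image("side"); cv2.imwrite("pics/s3.png",im["pixels"])
for d in ctrl.place_of(im,"lid_bar"): print(d["at"],d["p"])
for t in (1.4,1.45,1.5,1.55): 
  q=E2W(p,(.085-.178*np.cos(t)+.046*np.sin(t),0,.0805+.178*np.sin(t)+.046*np.cos(t))); print(t,q.round(4),proj(im,q).round(1))
E
```

```text
[ 0.4249 -0.3628  0.3682] [-3.1404e+00 -1.7000e-03  1.6529e+00] F [-0.2 -0.  -0.1] turn 0.206
[0.631 0.86  0.027]
[119.6, 274.9] 0.78
1.4 [ 0.6514 -0.1519  0.2637] [280.4 126.2]
1.45 [ 0.6606 -0.1521  0.2627] [278.  125.8]
1.5 [ 0.6697 -0.1524  0.2613] [275.8 125.5]
1.55 [ 0.6786 -0.1526  0.2594] [273.5 125.3]
```

>>> arm_command(moves=".66 .631 .4 0 .2;.66 .631 .86 0 .2;.66 .631 .86 0 .2;.66 .631 .86 0 .2;.66 .631 .86 0 .2;.66 .631 .86 0 .2;.66 .631 .86 0 .2")

```text
time: 32.02
tcp_pos: [0.6687, -0.153, 0.3613]
tcp_rot: [-3.129, -0.004, 1.549]
ft_force: [0.8, -0.8, 0.2]
opening: 0.0291
grasp_force: 0.0
```

```bash
python3 rel.py 1.545 .667 -.153 .3 .667 -.153 .247; python3 - <<'E'
from h import *
im=ctrl.get_image("wrist"); print([(d["at"],round(d["p"],2),ray(im,d["at"][::-1],.261)) for d in ctrl.place_of(im,"lid_bar")]); cv2.imwrite("pics/w10.png",im["pixels"])
E
```

```text
[ 0.6687 -0.153   0.3613] [-3.1292 -0.0038  1.549 ] F [ 0.8 -0.8  0.2] turn 0.008
[-0.001 -0.003  0.204]
[-0.002 -0.001  0.381]
[([199.5, 327.3], 0.87, array([ 0.67075426, -0.15545391,  0.261     ]))]
```

View pics/w10.png

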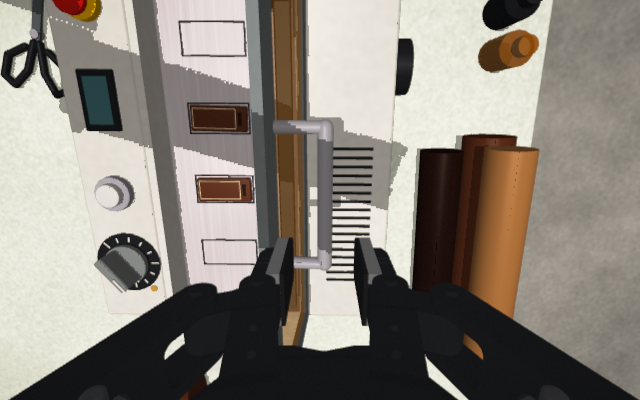

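Bar at column 325, centred between the fingers; both tags visibly inside outlines at (218,118), (225,188). Descend and grip.

>>> arm_command(moves=".66 0 0 .12 0;.66 0 0 .25 0;.66 0 0 .34 0;.66 0 0 .38 0;.66 0 0 .38 0;1 0 0 .38 0;1 0 0 .38 0;1 0 0 .38 0", newtons=40)

```text
time: 33.12
tcp_pos: [0.6679, -0.1554, 0.2591]
tcp_rot: [3.137, 0.003, 1.545]
ft_force: [-1.1, -1.5, 6.5]
opening: 0.0098
grasp_force: 39.5
```

```bash
python3 arc.py 1.5 .75 10
```

```text
[ 0.66793673 -0.15544582  0.25907504] 1.5448536055539348 [-1.14023734 -1.53915306  6.52754421]
1.42 [ 0.    -0.045 -0.007]
1.35 [ 0.    -0.091 -0.01 ]
1.27 [ 0.    -0.137 -0.01 ]
1.2 [ 0.    -0.183 -0.007]
1.12 [ 0.    -0.228  0.   ]
1.05 [ 0.    -0.273  0.01 ]
0.98 [ 0.    -0.317  0.024]
0.9 [ 0.    -0.36   0.041]
0.82 [ 0.    -0.401  0.061]
0.75 [ 0.001 -0.441  0.084]
```

>>> arm_command(moves=".66 0 0 0 0;.66 0 0 0 0;.66 0 0 .04 0;.66 0 0 .04 0;.66 0 0 .04 0")

```text
time: 33.75
tcp_pos: [0.6678, -0.1543, 0.2439]
tcp_rot: [3.14, 0.0, 1.546]
ft_force: [0.1, 0.5, 3.3]
opening: 0.0291
grasp_force: 1.6
```

>>> arm_command(moves="1 0 0 0 0;1 0 0 0 0;1 0 0 0 0;1 0 0 0 0")

```text
time: 34.25
tcp_pos: [0.6675, -0.1542, 0.2429]
tcp_rot: [-3.141, -0.0, 1.545]
ft_force: [0.5, -0.2, 0.1]
opening: 0.0106
grasp_force: 38.9
```

```bash
python3 arc.py 1.5 .75 10|head -1
```

```text
[ 0.66748134 -0.15417719  0.242935  ] 1.5454794528278895 [ 0.45088573 -0.24752274  0.08284201]
```

Gripped squarely with no load. Swing the lid down.

>>> arm_command(moves="1 0 -.045 -.007 0;1 0 -.091 -.01 0;1 0 -.137 -.01 0;1 0 -.183 -.007 0;1 0 -.228 0 0;1 0 -.273 .01 0;1 0 -.317 .024 0;1 0 -.36 .041 0;1 0 -.401 .061 0;1 0 -.441 .084 0")

```text
time: 35.5
tcp_pos: [0.5367, -0.1508, 0.2192]
tcp_rot: [3.136, -0.0, 1.546]
ft_force: [3.3, 0.7, 1.1]
opening: 0.0102
grasp_force: 40.4
```

```bash
python3 arc.py .75 0 10
```

```text
[ 0.53667348 -0.15075899  0.21920499] 1.5458404039605003 [3.26197843 0.67100191 1.05036873]
0.68 [ 0.    -0.038  0.026]
0.6 [ 0.    -0.074  0.055]
0.52 [ 0.    -0.107  0.086]
0.45 [ 0.    -0.139  0.12 ]
0.38 [ 0.    -0.167  0.156]
0.3 [ 0.    -0.193  0.194]
0.22 [ 0.    -0.216  0.234]
0.15 [ 0.    -0.236  0.275]
0.08 [ 0.    -0.252  0.318]
0.0 [ 0.    -0.266  0.362]
```

>>> arm_command(moves="1 0 -.038 .026 0;1 0 -.074 .055 0;1 0 -.107 .086 0;1 0 -.139 .12 0;1 0 -.167 .156 0;1 0 -.193 .194 0;1 0 -.216 .234 0;1 0 -.236 .275 0;1 0 -.252 .318 0;1 0 -.266 .362 0")

```text
time: 36.75
tcp_pos: [0.4573, -0.1489, 0.1106]
tcp_rot: [3.136, -0.0, 1.546]
ft_force: [-0.2, 8.4, 45.3]
opening: 0.0106
grasp_force: 44.2
```

>>> arm_command(moves="1 0 0 .01 0;1 0 0 .02 0;1 0 0 .02 0")

```text
time: 37.12
tcp_pos: [0.4574, -0.1489, 0.1106]
tcp_rot: [3.134, 0.001, 1.546]
ft_force: [-4.7, 7.2, 28.0]
opening: 0.0105
grasp_force: 42.6
```

>>> arm_command(moves=".66 0 0 0 0;.66 0 0 0 0;.66 0 0 0 0;.66 0 0 -.1 0;.66 0 0 -.25 0;.66 0 0 -.4 0;1 0 0 -.4 0")

```text
time: 38.0
tcp_pos: [0.457, -0.15, 0.227]
tcp_rot: [3.136, 0.003, 1.545]
ft_force: [0.9, -1.1, -1.0]
opening: 0.012
grasp_force: 0.0
```

```bash
python3 rel.py k .382 -.189 .2; python3 tags.py side s4 .038; python3 - <<'E'
import cv2; a=cv2.imread("pics/s4.png"); cv2.imwrite("pics/s4c.png",cv2.resize(a[120:270,210:410],None,fx=4,fy=4,interpolation=2))
E
```

```text
[ 0.457 -0.15   0.227] [3.1361e+00 3.1000e-03 1.5452e+00] F [ 0.9 -1.1 -1. ] turn 0.0
[-0.136 -0.247  0.089]
[ 0.4561 -0.1495  0.2245] [3.140e+00 1.000e-03 1.545e+00]
([199.5, 314.3], 77, 38, -3.6, 0.92, [328.9, 318.9, 359.4, 339.1])
([565.2, -167.7], 579, 487, 88.5, 0.59, [216.7, 134.3, 392.4, 262.5])
[]
```

View pics/s4c.png

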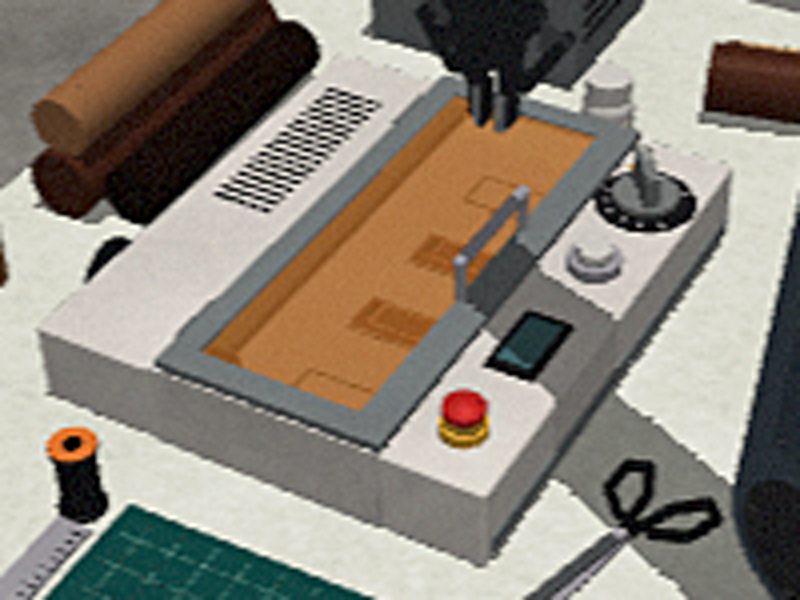

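Lid is shut flush; both tags are visible through the window at (445,255) and (395,320). Move above the start button.

>>> arm_command(moves="1 -.136 -.247 0 0;1 -.136 -.247 .1 0;1 -.136 -.247 .1 0;1 -.136 -.247 .1 0;1 -.136 -.247 .1 0")

```text
time: 38.78
tcp_pos: [0.3814, -0.1879, 0.1944]
tcp_rot: [3.14, 0.001, 1.546]
ft_force: [-0.6, 0.4, 0.0]
opening: -0.0002
grasp_force: 0.0
```

```bash
python3 - <<'E'
from h import *
im=ctrl.get_image("wrist"); cv2.imwrite("pics/w11.png",im["pixels"])
print([(d["at"],round(d["p"],2),ray(im,d["at"][::-1],.102)) for d in ctrl.place_of(im,"start_top")])
E
python3 rel.py k .382 -.1895 .11 .382 -.1895 .096
```

```text
[([200.8, 321.8], 0.96, array([ 0.38058395, -0.1894487 ,  0.102     ]))]
[ 0.3815 -0.1879  0.1945] [3.1399e+00 1.0000e-03 1.5465e+00] F [-0.3  0.3  0.1] turn 0.0
[-0.005  0.001  0.282]
[-0.005  0.001  0.329]
```

View pics/w11.png

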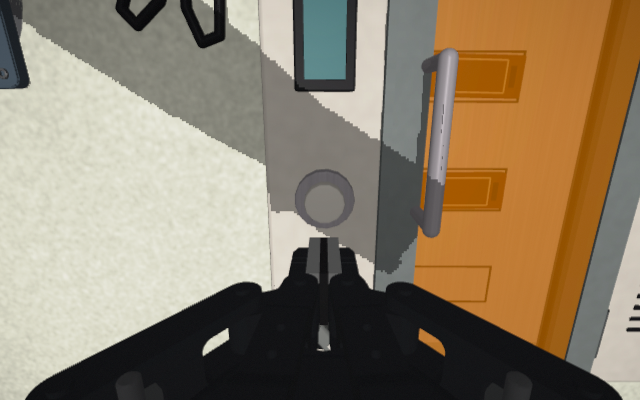

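Button at (324,200), in line with the fingers; tags still in outlines under the window. Press.

>>> arm_command(moves="1 -.005 .001 .15 0;1 -.005 .001 .27 0;1 -.005 .001 .31 0;1 -.005 .001 .325 0;1 -.005 .001 .335 0;1 -.005 .001 .338 0;1 -.005 .001 .338 0")

```text
time: 39.75
tcp_pos: [0.3809, -0.1893, 0.0959]
tcp_rot: [3.14, 0.001, 1.546]
ft_force: [-6.5, 5.1, 11.7]
opening: -0.0002
grasp_force: 6.1
```

>>> arm_command(moves="1 0 0 .007 0;1 0 0 .007 0;1 0 0 .007 0")

```text
time: 40.12
tcp_pos: [0.381, -0.1893, 0.0958]
tcp_rot: [3.139, 0.001, 1.546]
ft_force: [-8.8, 7.3, 20.2]
opening: -0.0006
grasp_force: 10.4
```

>>> arm_command(moves="1 0 0 -.1 0;1 0 0 -.3 0;1 0 0 -.4 0;1 -.2 0 -.4 0;1 -.2 0 -.4 0")

```text
time: 40.75
tcp_pos: [0.3802, -0.2534, 0.2121]
tcp_rot: [3.138, 0.005, 1.541]
ft_force: [-0.6, 1.2, 0.7]
opening: 0.0002
grasp_force: 0.0
```

```bash
python3 - <<'E'
from h import *
im=ctrl.get_image("wrist"); cv2.imwrite("pics/w12.png",im["pixels"])
E
```

```text
(no output)
```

View pics/w12.png

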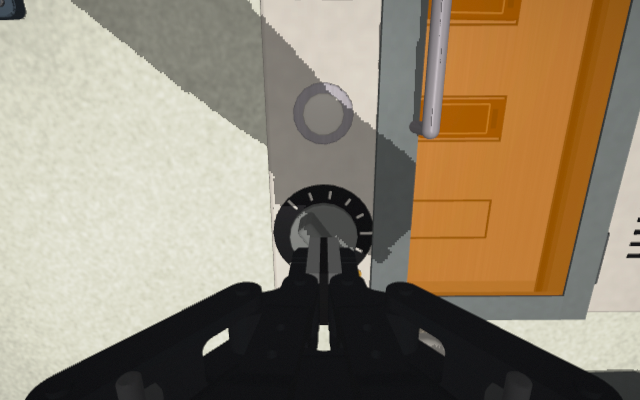

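The button is released at (324,112), the lid is shut and the tags are in their outlines; the force bottomed out at 20 N. Handing in.

```bash
python3 -c "
from station import ctrl
print(ctrl.sign_off())"
```

```text
the job is handed in; nothing more can be done
None
```

Job handed in: both brown tags found on the mat lie in outlines 1 and 2 with slots toward the hinge, the lid is shut, the dial is at 7, and start was pressed fully down and released; the sign-off returned no verdict.

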